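# Rack the drifts nose down, sorted by feel in the bored stop

## Robot

A 7-joint arm with a two-finger parallel gripper is mounted at the origin on the work surface. World frame = base frame: x ahead of the robot, y to its left, z up, the work surface at z = 0. Lengths are in m, angles in rad, forces in N, time in s.
With the tool pointing down it reaches from about 0.425 to 0.875 m from the base axis. Payload 4.7 kg.
Tool frame: the origin (TCP) lies midway between the tips of the shut fingers; the grasp point (between the pads) lies 19 mm behind it (env.hold_point_z is the distance from the TCP to the grasp point, in m); z points along the fingers, y is the line along which they close (so a half turn about z gives the same grasp; the last joint's range is limited). The gripper opens to 87 mm and grips with 3 to 60 N. Pads are 19 mm wide; open, the fingers measure 117 mm over their backs; the gripper's body (75 mm by 190 mm) begins 51 mm behind the grasp point.
Start: joints at [-1.325, 0.321, -0.07, 1.45, 0.023, 1.371, -0.057], TCP at [0.149, 0.633, 0.198] pointing down, gripper open.
Joint ranges: [-2.86, 2.86], [-0.3, 2.09], [-1.38, 1.24], [0.06, 2.45], [-1.56, 4.7], [0.09, 2.05], [-2.69, 2.69]. Speed limits (rad/s): [2.57, 2.57, 3.14, 3.14, 3.14, 3.14, 3.14].

## Interface

Orientations are given as a unit quaternion [w, x, y, z].
In Python, from station import env gives the robot as it stands.
- The arm moves only by the shell command python3 -m creep 'ROWS' [FORCE]. ROWS is JSON, a list of rows, each a list of 7 numbers: the shift along the world's x, y, z in units of 25 mm (1.0 is 25 mm), then the turn, a rotation vector about the world's x, y, z in units of 5 degrees (1.0 is 5 degrees), then the gripper command: -1 is shut, 1 is fully open, values between are in proportion. A call has 1 to 12 rows; each row shifts and turns the commanded pose from where the row before left it; what a row does not reach is not made up. A row lasts 1/12 s, in which the tool goes at most 41.7 mm and 7.16 degrees, less where a joint would pass 70% of its speed; a pose out of reach is approached as far as the arm can. A call is refused whole if a number of a shift passes 1 or a number of a turn 1, either way. A call with a gripper value outside its range is refused whole. The fingers move at their own pace and stop on an object; FORCE is the grip in N (left out, the last holds). Time passes only in rows, so rows that do not move let the fingers close. It gives the time, the measured TCP pose, the force, the opening and the grip force at its end, in the units of the state.
- env.read_state(): the state, without advancing time (a new reading comes with each control period).
- env.snapshot(name): name is "side" or "top"; returns a dict with "pixels" (420x560x3 uint8, blue, green, red), "intrinsics" (3x3 intrinsics, pixels), "position" and "rotation" of the camera in the world. Camera axes: x right, y down, z forward; pixel columns grow to the right and rows downward; lengths in m; the calibration is good to about 2 mm. A picture is of the moment at which its call begins. There is no depth.
- env.sign_off(): hands the job in; it is judged then, once.
The state is a dict: "time_s": time; "qpos": joint angles; "qd": joint speeds; "joint_efforts": joint torques, N m; "tool_pos": TCP position; "eef_rot": TCP orientation; "wrist_force": force on the tool from outside, world axes, zero at the start; "torque": the same for the moment, N m; "width": opening from 0.0 (shut) to 1.0 (fully open); "grasp_force": force on a finger pad.
Only numpy, scipy, OpenCV 4.12 (cv2) and the standard library are available. Lean on these libraries where they do the work, as an engineer would, in place of code of your own. Each camera call takes 0.05 s, during which the arm holds its last target. There are 200 camera calls.

## Task

Fill the sloping rack with three of the four steel drifts from the cradle, one in each groove, all alike: chamfered end downhill and pushed fully home into the bored stop so that the indicator pin comes out behind it. The drifts lie either way round in the cradle, so feel each one in the bore: a chamfered end goes in, a square end stops on the face and must be turned round. Let go of everything at the end and do not disturb the other things on the bench.

Things in the scene. Friction and masses are not known exactly. Their poses are not given: they have to be found in the camera images.
- cradle: Level wooden cradle, fixed, 266 x 150 mm, holding four drifts at the start. Origin: centre of its underside, z up. The drifts lie along its y, side by side along its x, 64 mm apart, in vee saddles 18 mm wide at y = -48 and +48 mm; between these it is open down to a base plate whose top is 38 mm below the drift axes.
- cradle_slot0 (a point): Centre (on the axis, mid-length) of the drift lying in place 0 of the cradle at the start, 48 mm above the bench. Axes as the cradle's. The point stays with the cradle. A drift is a round steel bar, 28 mm diameter, 140 mm long, 0.4 to 0.6 kg.
- cradle_slot1 (a point): Centre (on the axis, mid-length) of the drift lying in place 1 of the cradle at the start, 48 mm above the bench. Axes as the cradle's. The point stays with the cradle. One end of each drift is cut square; the other has a 10 mm long 45 degree chamfer down to an 8 mm nose.
- cradle_slot2 (a point): Centre (on the axis, mid-length) of the drift lying in place 2 of the cradle at the start, 48 mm above the bench. Axes as the cradle's. The point stays with the cradle. Some drifts lie with the chamfer to the cradle's +y, some to -y; which is not told.
- cradle_slot3 (a point): Centre (on the axis, mid-length) of the drift lying in place 3 of the cradle at the start, 48 mm above the bench. Axes as the cradle's. The point stays with the cradle. The drift's centre may be up to 1 mm off along y.
- rack: Sloping wooden rack, fixed, 202 mm wide, 170 mm long, 165 mm high. Three grooves side by side along its x, 64 mm apart, run along its y and rise towards +y at 30 degrees (downhill = (0, -cos 30, -sin 30)), so a drift is laid in with the tool tilted 30 degrees. At the low end is a steel stop plate with a bore for each groove. Origin: centre of its underside, z up.
- rack_slot0 (a point): Middle of groove 0, on the axis of a drift lying in it, 70 mm uphill of the stop's face: the centre of a drift whose square end touches the stop. Axes as the rack's (z vertical). The stop's face is square to the slope, its top edge 22 mm above the drift axes; the bores are 21 mm wide: a chamfered end goes in 6.5 mm, a square end not at all.
- saddle0: Uphill vee saddle of groove 0, part of the rack, 18 mm wide, 44 mm uphill of the groove's middle (its twin is 44 mm downhill; between them the deck is 38 mm below the drift axis, square to the slope). Its frame is the rack's: origin under the rack's centre.
- indicator0 (a joint): Light spring-loaded indicator pin in bore 0, in m: 0 at rest, its face 1.5 mm inside the bore; grows as it is pushed downhill. About 0.005 with a chamfered end fully home, 0 with a square end, which cannot reach it. It takes under 0.6 N; the drift's weight holds it in.
- rack_slot1 (a point): Middle of groove 1, on the axis of a drift lying in it, 70 mm uphill of the stop's face: the centre of a drift whose square end touches the stop. Axes as the rack's (z vertical). Home, with its chamfered end in the bore, a drift's centre is 6.5 mm downhill of this point.
- saddle1: Uphill vee saddle of groove 1, part of the rack, 18 mm wide, 44 mm uphill of the groove's middle (its twin is 44 mm downhill; between them the deck is 38 mm below the drift axis, square to the slope). Its frame is the rack's: origin under the rack's centre.
- indicator1 (a joint): Light spring-loaded indicator pin in bore 1, in m: 0 at rest, its face 1.5 mm inside the bore; grows as it is pushed downhill. About 0.005 with a chamfered end fully home, 0 with a square end, which cannot reach it. It takes under 0.6 N; the drift's weight holds it in.
- rack_slot2 (a point): Middle of groove 2, on the axis of a drift lying in it, 70 mm uphill of the stop's face: the centre of a drift whose square end touches the stop. Axes as the rack's (z vertical). A drift may not slide down by itself: push it home.
- saddle2: Uphill vee saddle of groove 2, part of the rack, 18 mm wide, 44 mm uphill of the groove's middle (its twin is 44 mm downhill; between them the deck is 38 mm below the drift axis, square to the slope). Its frame is the rack's: origin under the rack's centre.
- indicator2 (a joint): Light spring-loaded indicator pin in bore 2, in m: 0 at rest, its face 1.5 mm inside the bore; grows as it is pushed downhill. About 0.005 with a chamfered end fully home, 0 with a square end, which cannot reach it. It takes under 0.6 N; the drift's weight holds it in.
- mallet: Bystander: wooden mallet, head 56 x 85 mm, handle 190 mm along -x, lying on the bench; origin under the head.
- jar: Bystander: closed jar, 64 mm across, 75 mm tall, standing; origin at the centre of its underside.
- file: Bystander: flat file, 240 mm long along its x with a wooden handle to -x, up to 24 mm high, lying; origin near the handle's end of the blade, on the bench.
- scissors: Bystander: scissors with orange handles, 210 mm long, 8 mm high, lying; blades along +x, origin under the pivot.
- ruler: Bystander: steel ruler 280 x 30 x 4 mm, lying along its x; origin at the centre of its underside.

How it is judged:
By the outcome, as a careful person would: the job done as asked, in the order asked, and still so for the second after the job is handed in, with the robot touching nothing.
It also fails if it takes over 72 s, if anything falls off the work surface, if the arm or the gripper's body presses on something with over 40 N, if the wrist force passes 120 N, or if a joint passes its speed limit or range.

## Working session

There is one attempt and no reset: what is moved stays moved. The work goes in short steps, Python scripts to look and compute and a shell command to move; the robot and the scene stay as the last step left them, time stands still between calls to the robot, and variables do not carry over. Pictures are saved under pics/ and viewed, at most 10 in all, crops included, and the job is handed in when it is done.

```bash
mkdir -p pics; ls; python3 - <<'E'
from station import env
import cv2,numpy as np
np.set_printoptions(precision=4,suppress=True)
for n in("top","side"):
    s=env.snapshot(n); cv2.imwrite(f"pics/{n}0.png",s["pixels"]); print(n,s["intrinsics"],s["position"],s["rotation"])
print(env.read_state(),env.hold_point_z)
E
```

```text
pics
top [[449.7406   0.     278.7787]
 [  0.     449.7406 202.1058]
 [  0.       0.       1.    ]] [ 0.4126 -0.0191  1.6501] [-0.0381  0.7144 -0.698   0.0315]
side [[399.1146   0.     278.9752]
 [  0.     399.1146 201.6275]
 [  0.       0.       1.    ]] [0.5065 0.94   0.817 ] [ 0.0247 -0.0225  0.8915 -0.4517]
{'time_s': 0.1, 'qpos': array([-1.3249,  0.3217, -0.0701,  1.4516,  0.0226,  1.3708, -0.0569]), 'qd': array([-0.0015, -0.0015, -0.0012, -0.0025,  0.0004, -0.0012, -0.0009]), 'joint_efforts': array([ -0.0001, -49.2575,  -0.4058, -31.3397,  -0.0642,   0.0395,
         0.0001]), 'tool_pos': array([0.1493, 0.6321, 0.1967]), 'eef_rot': array([-0.    ,  0.1156,  0.9933, -0.0009]), 'wrist_force': array([-0.5031, -0.9936,  0.3933]), 'torque': array([0.0138, 0.0067, 0.0129]), 'grasp_force': 0.0, 'width': 1.0008542030025804} 0.0187
```

View pics/top0.png

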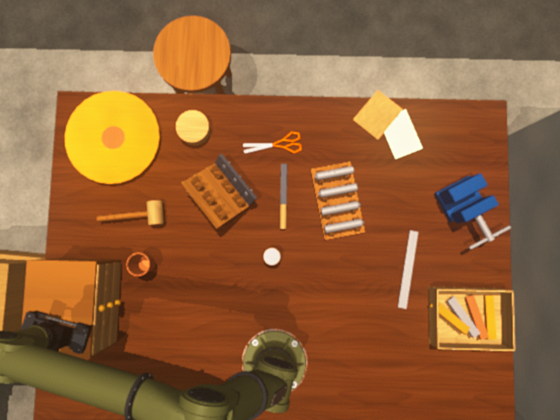

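View pics/side0.png

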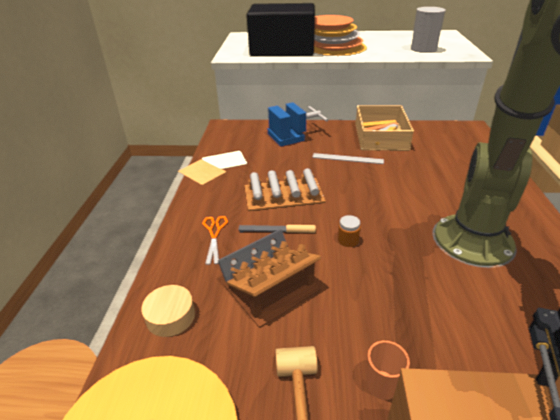

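The top view shows the cradle with its four drifts at about (340,200). The rack is at about (219,190), with its steel stop at the upper right (236,180). The file lies between them at (284,195) and the jar at (272,257). Next I'll enlarge both.

```bash
python3 - <<'E'
import cv2,numpy as np
t=cv2.imread("pics/top0.png"); s=cv2.imread("pics/side0.png")
f=lambda im,x,y:cv2.resize(im[y:y+100,x:x+100],(400,300) if 0 else (400,400),interpolation=cv2.INTER_CUBIC)
cv2.imwrite("pics/z1.png",np.hstack([f(t,290,150),f(t,172,145)]))
E
```

```text
(no output)
```

View pics/z1.png

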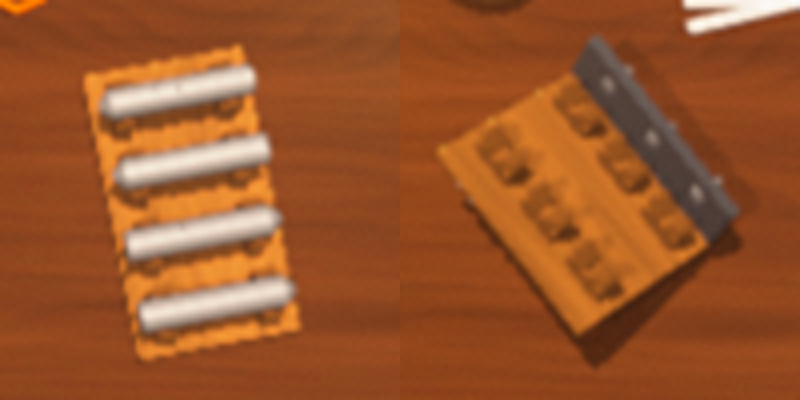

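The crop shows the upper two drifts (100-250, 95) and (120-265, 165) with the chamfer on the left. The lower two, (130-275, 235) and (140-290, 305), have it on the right. The three bright dots on the rack stop, (607,85), (652,137) and (697,193), look like the bore pins. I'll triangulate them.

```bash
python3 - <<'E'
import cv2,numpy as np
np.set_printoptions(precision=2,suppress=True,linewidth=150)
t=cv2.imread("pics/top0.png"); s=cv2.imread("pics/side0.png")
c=s[225:305,210:330]; d=s[160:215,235:335]
o=np.zeros((600,800,3),np.uint8); o[:480,:720]=cv2.resize(c,(720,480),interpolation=cv2.INTER_CUBIC)
cv2.imwrite("pics/z2.png",o)
def blobs(im,x0,y0,x1,y1,vmin,smax,amin):
    k=8; r=cv2.resize(im[y0:y1,x0:x1],None,fx=k,fy=k,interpolation=cv2.INTER_CUBIC); h=cv2.cvtColor(r,cv2.COLOR_BGR2HSV)
    m=((h[...,2]>vmin)&(h[...,1]<smax)).astype(np.uint8)
    n,_,st,ce=cv2.connectedComponentsWithStats(m)
    for i in range(1,n):
        if st[i,4]/64>amin: print((ce[i]+.5)/k-.5+[x0,y0],st[i,4]/64)
print("pins top");blobs(t,214,150,262,210,110,90,.5)
print("pins side");blobs(s,218,230,300,290,100,90,.5)
print("drifts top");blobs(t,305,155,375,245,110,70,20)
print("drifts side");blobs(s,240,160,335,215,100,70,20)
E
```

```text
pins top
[249.04 150.8 ] 33.171875
[227.24 161.82] 16.171875
[223.57 165.58] 7.640625
[239.12 176.14] 2.984375
[234.56 179.01] 7.921875
[250.31 189.97] 4.234375
[245.71 192.79] 8.40625
pins side
[246.99 245.69] 110.765625
[274.19 242.11] 49.5625
[255.4  252.78] 58.296875
[235.51 263.34] 68.171875
[228.75 279.19] 2.5
drifts top
[334.13 172.56] 239.90625
[337.87 189.87] 243.578125
[339.85 207.67] 245.0625
[343.28 225.34] 249.65625
drifts side
[242.53 161.88] 29.015625
[310.51 181.47] 204.75
[292.5  183.34] 205.734375
[273.84 183.24] 203.03125
[255.6  185.38] 204.15625
```

View pics/z2.png

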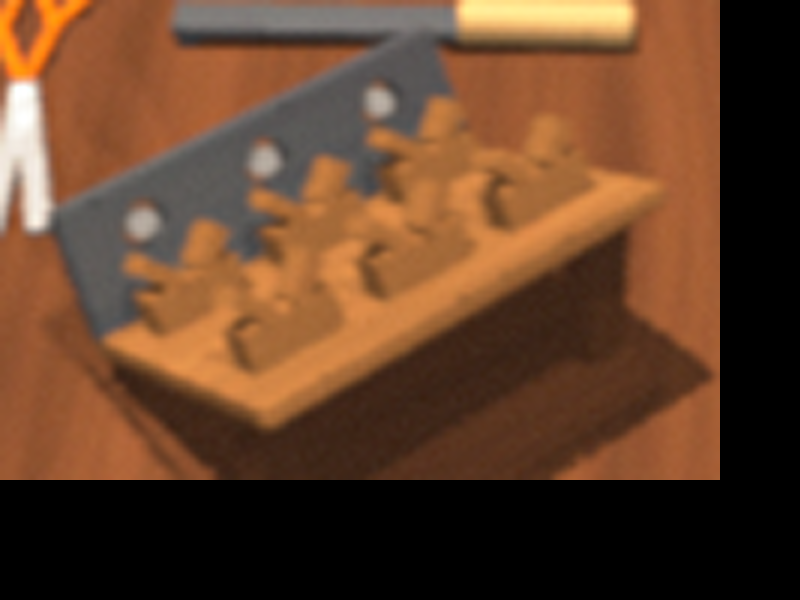

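The side crop shows the three pin faces at (143,223), (264,161) and (380,101), which is (233.4,261.8), (253.6,251.4) and (272.9,241.4) in the full picture. Now triangulating pins and drifts.

```bash
cat > h.py <<'E'
import numpy as np,cv2
from scipy.spatial.transform import Rotation as R
from station import env
np.set_printoptions(precision=4,suppress=True,linewidth=150)
def ray(s,p):
    q=s["rotation"]; Rm=R.from_quat(np.r_[q[1:],q[0]]).as_matrix()
    d=Rm@np.linalg.solve(s["intrinsics"],[p[0],p[1],1]); return np.array(s["position"]),d/np.linalg.norm(d)
def plane(s,p,z):
    o,d=ray(s,p); return o+d*(z-o[2])/d[2]
def tri(a,pa,b,pb):
    o1,d1=ray(a,pa);o2,d2=ray(b,pb)
    k=np.linalg.lstsq(np.c_[d1,-d2],o2-o1,rcond=None)[0]
    x,y=o1+k[0]*d1,o2+k[1]*d2; return (x+y)/2,np.linalg.norm(x-y)
E
python3 - <<'E'
from h import *
T=env.snapshot("top");S=env.snapshot("side")
P=[tri(T,a,S,b) for a,b in zip([(223.57,165.58),(234.56,179.01),(245.71,192.79)],[(233.4,261.75),(253.6,251.4),(272.9,241.4)])]
for p in P:print("pin",p)
x=P[2][0]-P[0][0]; print("xdir",x,np.linalg.norm(x),np.degrees(np.arctan2(x[1],x[0])))
for a,b in zip([(334.13,172.56),(337.87,189.87),(339.85,207.67),(343.28,225.34)],[(255.6,185.38),(273.84,183.24),(292.5,183.34),(310.51,181.47)]):
    print("drift",tri(T,a,S,b),plane(T,a,.054)[:2],plane(S,b,.054)[:2])
print("jar",plane(T,(272,257),.075),"file",plane(T,(283,166),.02),plane(T,(283,229),.02))
st=env.read_state();q=st["eef_rot"];print(R.from_quat(np.r_[q[1:],q[0]]).as_matrix())
E
```

```text
pin (array([0.6926, 0.1966, 0.0726]), np.float64(0.0034615541301215983))
pin (array([0.6445, 0.1559, 0.0731]), np.float64(0.004878043978475894))
pin (array([0.5956, 0.1148, 0.0741]), np.float64(0.0058117289100484875))
xdir [-0.097  -0.0818  0.0015] 0.1268712509865409 -139.84943038389707
drift (array([ 0.6795, -0.199 ,  0.0489]), np.float64(0.004849956767824811)) [ 0.6812 -0.1984] [ 0.6759 -0.191 ]
drift (array([ 0.6171, -0.213 ,  0.0496]), np.float64(0.004643458817078166)) [ 0.6189 -0.2124] [ 0.6142 -0.2059]
drift (array([ 0.5531, -0.2212,  0.0449]), np.float64(0.005821888062876654)) [ 0.5553 -0.2202] [ 0.5497 -0.207 ]
drift (array([ 0.4903, -0.2339,  0.0454]), np.float64(0.0055544752752478)) [ 0.4927 -0.233 ] [ 0.4878 -0.2204]
jar [0.3758 0.0164 0.075 ] file [ 0.707  -0.0144  0.02  ] [ 0.476  -0.0197  0.02  ]
[[-0.9732  0.2298 -0.0002]
 [ 0.2298  0.9732 -0.0012]
 [-0.0001 -0.0012 -1.    ]]
```

Next I move to above the drift nearest the robot. Its chamfer looks already downhill-facing, so it needs a 30° yaw only.

```bash
python3 -m creep '[[1,-1,0.3,0,0,0,0.1],[1,-1,0.3,0,0,0,0.1],[1,-1,0.3,0,0,0,0.1],[1,-1,0.3,0,0,0,0.1],[1,-1,0.3,0,0,0,0.1],[1,-1,0.3,0,0,0,0.1],[1,-1,0.3,0,0,0,0.1],[1,-1,0.3,0,0,0,0.1],[1,-1,0.2,0,0,0,0.1],[1,-1,0,0,0,0,0.1],[1,-1,0,0,0,0,0.1],[1,-1,0,0,0,0,0.1]]' 30
python3 -m creep '[[1,-1,0,0,0,-0.5,0.1],[1,-1,0,0,0,-0.5,0.1],[0,-1,0,0,0,-1,0.1],[0,-1,0,0,0,-1,0.1],[0,-1,0,0,0,-1,0.1],[0,-1,0,0,0,-1,0.1],[0,-1,0,0,0,-1,0.1],[0,-1,0,0,0,-1,0.1],[0,-1,0,0,0,-1,0.1],[0,-1,0,0,0,-1,0.1],[0,-1,0,0,0,-1,0.1],[0,-1,0,0,0,-1,0.1]]'
python3 -m creep '[[0,-1,0,0,0,-1,0.1],[0,-1,0,0,0,-1,0.1],[0,-1,0,0,0,-0.3,0.1],[0,-1,0,0,0,0,0.1],[0,-1,0,0,0,0,0.1],[0,-1,0,0,0,0,0.1],[0,-1,0,0,0,0,0.1],[0,-1,0,0,0,0,0.1],[0,0,0,0,0,0,0.1],[0,0,0,0,0,0,0.1]]'
python3 -c "
from h import *
s=env.read_state();q=s['eef_rot'];print(s['qpos'],R.from_quat(np.r_[q[1:],q[0]]).as_matrix())"
```

```text
time_s: 1.2
tool_pos: [0.4503, 0.3312, 0.2629]
eef_rot: [0.0, 0.116, 0.993, 0.0]
wrist_force: [1.4, 0.7, -0.0]
width: 0.551
grasp_force: 0.0
time_s: 2.2
tool_pos: [0.4991, 0.0314, 0.2627]
eef_rot: [-0.0, 0.563, 0.826, 0.0]
wrist_force: [0.2, 0.1, -0.2]
width: 0.554
grasp_force: 0.0
time_s: 3.03
tool_pos: [0.4988, -0.169, 0.2627]
eef_rot: [0.0, 0.643, 0.766, -0.0]
wrist_force: [0.2, 0.6, 1.0]
width: 0.552
grasp_force: 0.0
[-0.405   0.0193  0.6978  1.6754 -0.0123  1.4514  0.4688] [[-0.1737  0.9848 -0.0001]
 [ 0.9848  0.1737 -0.0001]
 [-0.0001 -0.0001 -1.    ]]
```

```bash
python3 -m creep '[[-0.1,-0.9,-1,0,0,0.08,0.1],[-0.1,-0.9,-1,0,0,0,0.1],[-0.08,-0.77,-1,0,0,0,0.1],[0,0,-1,0,0,0,0.1],[0,0,-1,0,0,0,0.1],[0,0,-1,0,0,0,0.1],[0,0,-0.7,0,0,0,0.1],[0,0,-0.7,0,0,0,0.1],[0,0,-0.7,0,0,0,0.1],[0,0,-0.7,0,0,0,0.1],[0,0,-0.5,0,0,0,0.1],[0,0,0,0,0,0,0.1]]'
python3 -m creep '[[0,0,0,0,0,0,-1],[0,0,0,0,0,0,-1],[0,0,0,0,0,0,-1],[0,0,0,0,0,0,-1],[0,0,0,0,0,0,-1],[0,0,0,0,0,0,-1]]' 40
```

```text
time_s: 4.03
tool_pos: [0.4907, -0.2294, 0.0275]
eef_rot: [-0.002, 0.638, 0.77, -0.001]
wrist_force: [-0.9, 0.5, 0.0]
width: 0.549
grasp_force: 0.0
time_s: 4.53
tool_pos: [0.4899, -0.2324, 0.0307]
eef_rot: [-0.002, 0.639, 0.769, -0.001]
wrist_force: [-5.9, -0.0, 6.6]
width: 0.23
grasp_force: 34.1
```

```bash
python3 -m creep '[[0,0,0,0,0,0,-1],[0,0,0,0,0,0,-1],[0,0,0,0,0,0,-1]]'
python3 - <<'E'
from h import *
o=[]
t=env.snapshot("top")["pixels"][150:250,290:390]; s=env.snapshot("side")["pixels"][120:220,235:335]
cv2.imwrite("pics/g1.png",cv2.resize(np.hstack([t,s]),(800,400),interpolation=cv2.INTER_CUBIC))
E
```

```text
time_s: 4.78
tool_pos: [0.4899, -0.2324, 0.0307]
eef_rot: [-0.002, 0.639, 0.769, -0.001]
wrist_force: [-6.8, -0.1, 6.2]
width: 0.23
grasp_force: 34.1
```

View pics/g1.png

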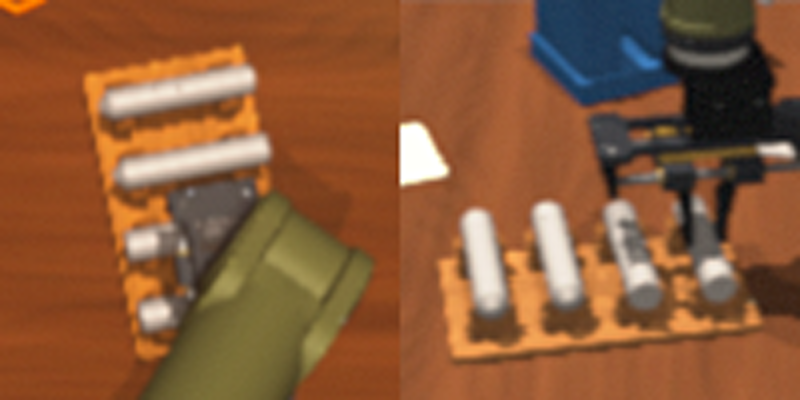

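The side crop shows the fingers on the nearest drift at (715,260). It and its neighbour show flat square ends to the +y side, while the other two show rounded, chamfered ends there. That agrees with the top view. Next I lift, carry and tilt.

```bash
python3 -m creep '[[0,0,0.4,0,0,0,-1],[0,0,0.8,0,0,0,-1],[0,0,1,0,0,0,-1],[0,0,1,0,0,0,-1],[0,0,1,0,0,0,-1],[0,0,1,0,0,0,-1],[0,0,1,0,0,0,-1],[0,0,1,0,0,0,-1],[0,0,1,0,0,0,-1]]'
python3 -m creep '[[0.18,0.9,0,0,0,0.99,-1],[0.18,0.9,0,0,0,0.99,-1],[0.18,0.9,0,0,0,0.99,-1],[0.18,0.9,0,0,0,0.99,-1],[0.18,0.9,0,0,0,0.99,-1],[0.18,0.9,0,0,0,0.98,-1],[0.18,0.9,0,0.763,0.645,0,-1],[0.18,0.9,0,0.763,0.645,0,-1],[0.18,0.9,0,0.763,0.645,0,-1],[0.18,0.9,0,0.763,0.645,0,-1],[0.18,0.9,0,0.763,0.645,0,-1],[0.18,0.9,0,0.763,0.645,0,-1]]'
python3 -m creep '[[0.18,0.9,0,0,0,0,-1],[0.18,0.9,0,0,0,0,-1],[0.18,0.9,0,0,0,0,-1],[0.18,0.9,0,0,0,0,-1],[0,0,0,0,0,0,-1],[0,0,0,0,0,0,-1]]'
python3 -c "
from h import *
s=env.read_state();q=s['eef_rot'];print(s['qpos'],R.from_quat(np.r_[q[1:],q[0]]).as_matrix())"
```

```text
time_s: 5.63
tool_pos: [0.4927, -0.2316, 0.2377]
eef_rot: [0.001, 0.639, 0.769, 0.001]
wrist_force: [0.9, 1.2, -0.1]
width: 0.007
grasp_force: 0.0
time_s: 6.63
tool_pos: [0.5475, 0.0395, 0.2366]
eef_rot: [-0.235, 0.406, 0.876, 0.11]
wrist_force: [0.8, -0.2, 0.7]
width: 0.002
grasp_force: 0.0
time_s: 7.13
tool_pos: [0.5644, 0.1302, 0.2358]
eef_rot: [-0.234, 0.404, 0.877, 0.109]
wrist_force: [-0.6, -0.1, -0.2]
width: 0.005
grasp_force: 0.0
[-0.4103  0.4539  0.564   1.3723 -0.5821  1.7814  0.8551] [[-0.5631  0.7607 -0.3228]
 [ 0.6586  0.6491  0.3806]
 [ 0.4991  0.0017 -0.8665]]
```

The grip slipped off, so it must have caught only the top of the bar. I'll look at what happened.

```bash
python3 - <<'E'
from h import *
t=env.snapshot("top")["pixels"][150:250,290:390]; S=env.snapshot("side")["pixels"];s=S[150:225,235:335]; s=cv2.resize(s,(400,300),interpolation=cv2.INTER_CUBIC)
g=cv2.resize(S[150:300,200:400],(400,300),interpolation=cv2.INTER_CUBIC)
o=np.zeros((600,800,3),np.uint8);o[:400,:400]=cv2.resize(t,(400,400),interpolation=cv2.INTER_CUBIC);o[:300,400:]=s;o[300:,400:]=g
cv2.imwrite("pics/g2.png",o)
E
```

```text
(no output)
```

View pics/g2.png

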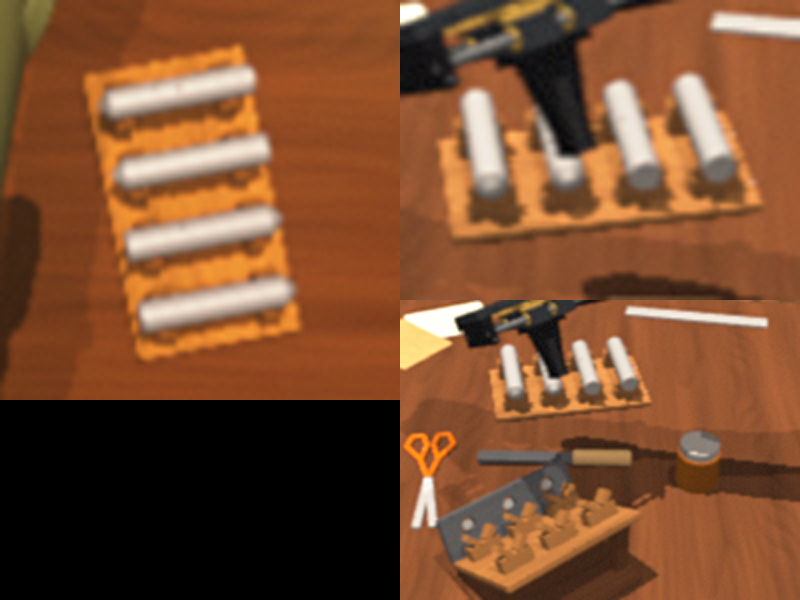

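The drifts are undisturbed: the top crop shows all four seated as before. I'll return and grip deeper, with more force.

```bash
python3 -m creep '[[-0.186,-0.906,0,-0.763,-0.645,0,0.1],[-0.186,-0.906,0,-0.763,-0.645,0,0.1],[-0.186,-0.906,0,-0.763,-0.645,0,0.1],[-0.186,-0.906,0,-0.763,-0.645,0,0.1],[-0.186,-0.906,0,-0.763,-0.645,0,0.1],[-0.186,-0.906,0,-0.763,-0.645,0,0.1],[-0.186,-0.906,0,0,0,-0.99,0.1],[-0.186,-0.906,0,0,0,-0.99,0.1],[-0.186,-0.906,0,0,0,-0.99,0.1],[-0.186,-0.906,0,0,0,-0.99,0.1],[-0.186,-0.906,0,0,0,-0.99,0.1],[-0.186,-0.906,0,0,0,-0.98,0.1]]' 60
python3 -m creep '[[-0.186,-0.906,0,0,0,0,0.1],[-0.186,-0.906,0,0,0,0,0.1],[-0.186,-0.906,0,0,0,0,0.1],[-0.186,-0.906,0,0,0,0,0.1],[0,0,-1,0,0,0,0.1],[0,0,-1,0,0,0,0.1],[0,0,-1,0,0,0,0.1],[0,0,-1,0,0,0,0.1],[0,0,0,0,0,0,0.1]]'
python3 -m creep '[[0,0,-1,0,0,0,0.1],[0,0,-1,0,0,0,0.1],[0,0,-0.7,0,0,0,0.1],[0,0,-0.7,0,0,0,0.1],[0,0,-0.5,0,0,0,0.1],[0,0,-0.4,0,0,0,0.1],[0,0,0,0,0,0,0.1]]'
```

```text
time_s: 8.23
tool_pos: [0.5075, -0.1461, 0.2357]
eef_rot: [0.0, 0.641, 0.767, 0.001]
wrist_force: [0.1, 0.2, -0.0]
width: 0.545
grasp_force: 0.0
time_s: 8.98
tool_pos: [0.4858, -0.234, 0.1312]
eef_rot: [-0.003, 0.64, 0.769, -0.002]
wrist_force: [-1.1, 0.3, 0.4]
width: 0.552
grasp_force: 0.0
time_s: 9.57
tool_pos: [0.489, -0.234, 0.0268]
eef_rot: [-0.001, 0.639, 0.769, -0.0]
wrist_force: [-0.2, 0.4, -0.3]
width: 0.552
grasp_force: 0.0
```

```bash
python3 -m creep '[[-0.04,0.05,-0.22,0,0,0,0.1],[0,0,-0.22,0,0,0,0.1],[0,0,0,0,0,0,0.1]]'
python3 -m creep '[[0,0,0,0,0,0,-1],[0,0,0,0,0,0,-1],[0,0,0,0,0,0,-1],[0,0,0,0,0,0,-1],[0,0,0,0,0,0,-1],[0,0,0,0,0,0,-1],[0,0,0,0,0,0,-1]]' 60
```

```text
time_s: 9.82
tool_pos: [0.4888, -0.2325, 0.0164]
eef_rot: [-0.0, 0.639, 0.77, 0.0]
wrist_force: [-0.5, 0.1, 0.3]
width: 0.554
grasp_force: 0.0
time_s: 10.4
tool_pos: [0.4899, -0.2327, 0.0171]
eef_rot: [0.001, 0.638, 0.77, 0.0]
wrist_force: [2.5, 0.9, 1.2]
width: 0.306
grasp_force: 59.9
```

Width is now about 27 mm, close to the full diameter. In this grip the drift axis sits 31 mm behind the TCP. Lifting.

```bash
python3 -m creep '[[0,0,0.2,0,0,0,-1],[0,0,0.4,0,0,0,-1],[0,0,0.8,0,0,0,-1],[0,0,1,0,0,0,-1],[0,0,1,0,0,0,-1],[0,0,1,0,0,0,-1],[0,0,1,0,0,0,-1],[0,0,1,0,0,0,-1],[0,0,1,0,0,0,-1],[0,0,1,0,0,0,-1],[0,0,0,0,0,0,-1]]'
```

```text
time_s: 11.32
tool_pos: [0.4904, -0.2344, 0.2314]
eef_rot: [0.003, 0.639, 0.769, 0.002]
wrist_force: [2.1, -0.1, -5.0]
width: 0.306
grasp_force: 59.9
```

```bash
python3 -m creep '[[0.157,0.925,0,0,0,0.99,-1],[0.157,0.925,0,0,0,0.99,-1],[0.157,0.925,0,0,0,0.99,-1],[0.157,0.925,0,0,0,0.99,-1],[0.157,0.925,0,0,0,0.99,-1],[0.157,0.925,0,0,0,0.98,-1],[0.157,0.925,0,0.763,0.645,0,-1],[0.157,0.925,0,0.763,0.645,0,-1],[0.157,0.925,0,0.763,0.645,0,-1],[0.157,0.925,0,0.763,0.645,0,-1],[0.157,0.925,0,0.763,0.645,0,-1],[0.157,0.925,0,0.763,0.645,0,-1]]'
python3 -m creep '[[0.157,0.925,0,0,0,0,-1],[0.157,0.925,0,0,0,0,-1],[0.157,0.925,0,0,0,0,-1],[0.157,0.925,0,0,0,0,-1],[0.157,0.925,-0.6,0,0,0,-1],[0,0,-0.8,0,0,0,-1],[0,0,-0.8,0,0,0,-1],[0,0,-0.6,0,0,0,-1],[0,0,-0.4,0,0,0,-1],[0,0,0,0,0,0,-1],[0,0,0,0,0,0,-1]]'
python3 - <<'E'
from h import *
s=env.read_state();q=s['eef_rot'];M=R.from_quat(np.r_[q[1:],q[0]]).as_matrix();p=s['tool_pos'];print(p,M)
T=env.snapshot("top")["pixels"];S=env.snapshot("side")["pixels"]
cv2.imwrite("pics/r1.png",np.hstack([cv2.resize(T[140:240,170:270],(400,400),interpolation=cv2.INTER_CUBIC),cv2.resize(S[200:300,210:310],(400,400),interpolation=cv2.INTER_CUBIC)]))
E
```

```text
time_s: 12.32
tool_pos: [0.536, 0.0449, 0.2252]
eef_rot: [-0.236, 0.407, 0.876, 0.109]
wrist_force: [0.2, -0.3, -5.0]
width: 0.305
grasp_force: 59.8
time_s: 13.23
tool_pos: [0.5555, 0.1598, 0.1463]
eef_rot: [-0.235, 0.407, 0.876, 0.109]
wrist_force: [0.0, -0.3, -4.6]
width: 0.307
grasp_force: 59.8
[0.5555 0.1598 0.1463] [[-0.5587  0.7638 -0.3231]
 [ 0.6618  0.6455  0.3814]
 [ 0.4999 -0.0008 -0.8661]]
```

View pics/r1.png

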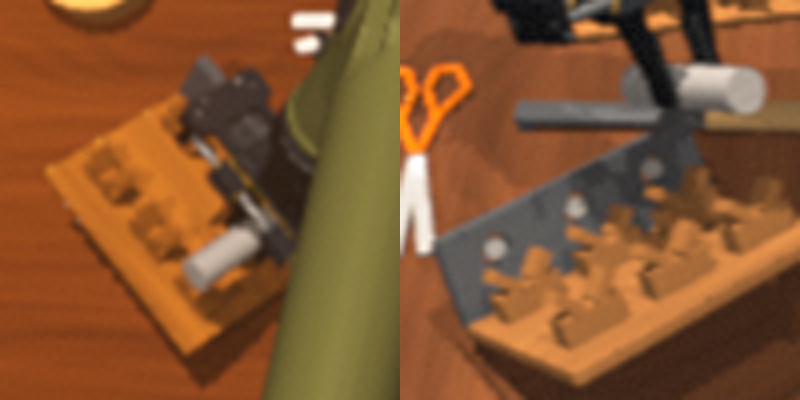

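In the crops the drift is held above groove 0 with its square end uphill, at top (215,260) and side (745,90). Descending along the groove normal.

```bash
python3 -m creep '[[-0.178,0.21,-0.476,0,0,0,-1],[-0.178,0.21,-0.476,0,0,0,-1],[-0.178,0.21,-0.476,0,0,0,-1],[-0.16,0.19,-0.43,0,0,0,-1],[0,0,0,0,0,0,-1],[0,0,0,0,0,0,-1]]'
python3 -m creep '[[-0.026,0.031,-0.07,0,0,0,-1],[-0.026,0.031,-0.07,0,0,0,-1],[0,0,0,0,0,0,-1]]'
python3 -m creep '[[-0.026,0.031,-0.07,0,0,0,-1],[-0.026,0.031,-0.07,0,0,0,-1],[0,0,0,0,0,0,-1]]'
```

```text
time_s: 13.83
tool_pos: [0.537, 0.1817, 0.0992]
eef_rot: [-0.236, 0.406, 0.876, 0.108]
wrist_force: [0.2, 0.6, -5.6]
width: 0.304
grasp_force: 59.8
time_s: 14.08
tool_pos: [0.5373, 0.1823, 0.0969]
eef_rot: [-0.234, 0.406, 0.876, 0.109]
wrist_force: [-0.7, 0.4, -5.1]
width: 0.305
grasp_force: 59.8
time_s: 14.33
tool_pos: [0.5355, 0.1841, 0.093]
eef_rot: [-0.235, 0.406, 0.876, 0.109]
wrist_force: [-0.0, 0.2, -6.5]
width: 0.311
grasp_force: 59.8
```

```bash
python3 -m creep '[[-0.026,0.031,-0.07,0,0,0,-1],[-0.013,0.015,-0.035,0,0,0,-1],[0,0,0,0,0,0,-1]]'
python3 -m creep '[[-0.026,0.031,-0.07,0,0,0,-1],[-0.013,0.015,-0.035,0,0,0,-1],[0,0,0,0,0,0,-1]]'
```

```text
time_s: 14.58
tool_pos: [0.5351, 0.1848, 0.0911]
eef_rot: [-0.234, 0.406, 0.876, 0.109]
wrist_force: [-0.1, -0.5, -3.3]
width: 0.309
grasp_force: 59.8
time_s: 14.83
tool_pos: [0.5351, 0.1851, 0.0907]
eef_rot: [-0.233, 0.407, 0.876, 0.11]
wrist_force: [0.5, -4.3, 9.0]
width: 0.31
grasp_force: 59.8
```

Contact is in the groove within 1 mm of the estimate, and the nose should be 17 mm from the stop. Now sliding downhill.

```bash
python3 -m creep '[[0.03,-0.036,0.05,0,0,0,-1],[0.101,-0.119,-0.09,0,0,0,-1],[0.101,-0.119,-0.09,0,0,0,-1],[0.101,-0.119,-0.09,0,0,0,-1],[0,0,0,0,0,0,-1]]'
python3 -m creep '[[0.045,-0.053,-0.04,0,0,0,-1],[0.045,-0.053,-0.04,0,0,0,-1],[0.045,-0.053,-0.04,0,0,0,-1],[0,0,0,0,0,0,-1]]'
python3 -m creep '[[0.045,-0.053,-0.04,0,0,0,-1],[0.022,-0.026,-0.02,0,0,0,-1],[0,0,0,0,0,0,-1]]'
```

```text
time_s: 15.25
tool_pos: [0.5419, 0.1765, 0.0843]
eef_rot: [-0.236, 0.406, 0.876, 0.11]
wrist_force: [-1.8, -2.5, 8.2]
width: 0.307
grasp_force: 59.9
time_s: 15.58
tool_pos: [0.5448, 0.1732, 0.0818]
eef_rot: [-0.236, 0.406, 0.876, 0.11]
wrist_force: [-3.8, -2.1, 9.2]
width: 0.309
grasp_force: 59.9
time_s: 15.83
tool_pos: [0.5458, 0.1719, 0.0808]
eef_rot: [-0.237, 0.405, 0.876, 0.11]
wrist_force: [-5.6, -1.5, 11.1]
width: 0.308
grasp_force: 59.9
```

```bash
python3 -m creep '[[0.05,-0.058,-0.02,0,0,0,-1],[0.045,-0.053,-0.04,0,0,0,-1],[0,0,0,0,0,0,-1]]'
python3 -m creep '[[0.045,-0.053,-0.04,0,0,0,-1],[0.045,-0.053,-0.04,0,0,0,-1],[0,0,0,0,0,0,-1]]'
```

```text
time_s: 16.08
tool_pos: [0.5459, 0.1716, 0.0806]
eef_rot: [-0.24, 0.404, 0.876, 0.111]
wrist_force: [-9.7, 2.8, 17.8]
width: 0.307
grasp_force: 59.9
time_s: 16.33
tool_pos: [0.5459, 0.1715, 0.0805]
eef_rot: [-0.244, 0.403, 0.875, 0.112]
wrist_force: [-16.0, 4.7, 23.2]
width: 0.307
grasp_force: 60.0
```

```bash
python3 -m creep '[[-0.07,0.085,0.06,0,0,0,-1],[0,0,0,0,0,0,-1],[0,0,0,0,0,0,-0.1],[0,0,0,0,0,0,0.1],[0,0,0,0,0,0,0.1],[0,0,0,0,0,0,0.1],[0,0,0,0,0,0,0.1],[0,0,0,0,0,0,0.1]]'
python3 -m creep '[[0.16,-0.19,0.433,0,0,0,0.1],[0.16,-0.19,0.433,0,0,0,0.1],[0.24,-0.28,0.65,0,0,0,0.1],[0.2,-0.6,0.8,0,0,0,0.1],[0,-0.9,0.8,0,0,0,0.1],[0,-0.9,0.8,0,0,0,0.1],[0,-0.9,0.5,0,0,0,0.1],[0,-0.9,0,0,0,0,0.1],[0,-0.9,0,0,0,0,0.1],[0,0,0,0,0,0,0.1]]'
python3 - <<'E'
from h import *
T=env.snapshot("top")["pixels"];S=env.snapshot("side")["pixels"]
cv2.imwrite("pics/topA.png",T);cv2.imwrite("pics/sideA.png",S)
cv2.imwrite("pics/r2.png",np.hstack([cv2.resize(T[145:215,205:275],(400,400),interpolation=cv2.INTER_CUBIC),cv2.resize(S[220:300,230:310],(400,400),interpolation=cv2.INTER_CUBIC)]))
E
```

```text
time_s: 17.0
tool_pos: [0.5502, 0.1671, 0.0757]
eef_rot: [-0.234, 0.406, 0.876, 0.109]
wrist_force: [-0.9, -1.1, -0.6]
width: 0.544
grasp_force: 0.0
time_s: 17.83
tool_pos: [0.5696, 0.0158, 0.1878]
eef_rot: [-0.232, 0.41, 0.875, 0.108]
wrist_force: [0.5, -0.6, 0.4]
width: 0.547
grasp_force: 0.0
```

View pics/r2.png

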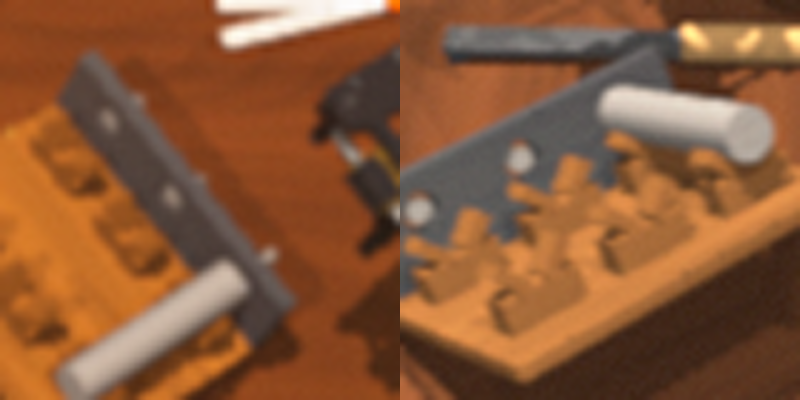

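Groove 0's pin at top crop (268,256) sticks out clearly further than the other two, so the drift is home. Next is the second drift, one pitch over with the same orientation.

```bash
python3 -m creep '[[-0.056,-0.79,0,-0.763,-0.645,0,0.1],[-0.056,-0.79,0,-0.763,-0.645,0,0.1],[-0.056,-0.79,0,-0.763,-0.645,0,0.1],[-0.056,-0.79,0,-0.763,-0.645,0,0.1],[-0.056,-0.79,0,-0.763,-0.645,0,0.1],[-0.056,-0.79,0,-0.763,-0.645,0,0.1],[-0.056,-0.79,0,0,0,-0.99,0.1],[-0.056,-0.79,0,0,0,-0.99,0.1],[-0.056,-0.79,0,0,0,-0.99,0.1],[-0.056,-0.79,0,0,0,-0.99,0.1],[-0.056,-0.79,0,0,0,-0.99,0.1],[-0.056,-0.79,0,0,0,-0.98,0.1]]'
python3 -m creep '[[0,0,-0.5,0,0,0,0.1],[0,0,-0.8,0,0,0,0.1],[0,0,-0.5,0,0,0,0.1],[0,0,0,0,0,0,0.1],[0,0,0,0,0,0,0.1]]'
```

```text
time_s: 18.93
tool_pos: [0.553, -0.213, 0.1871]
eef_rot: [0.0, 0.639, 0.769, 0.001]
wrist_force: [0.4, -0.8, 0.4]
width: 0.548
grasp_force: 0.0
time_s: 19.35
tool_pos: [0.5521, -0.2122, 0.1407]
eef_rot: [-0.001, 0.638, 0.77, -0.0]
wrist_force: [-0.9, -1.1, -0.2]
width: 0.555
grasp_force: 0.0
```

```bash
python3 -m creep '[[0.03,-0.36,-0.4,0,0,0,0.1],[0,0,-0.8,0,0,0,0.1],[0,0,-0.8,0,0,0,0.1],[0,0,-0.8,0,0,0,0.1],[0,0,-0.8,0,0,0,0.1],[0,0,-0.7,0,0,0,0.1],[0,0,-0.45,0,0,0,0.1],[0,0,-0.22,0,0,0,0.1],[0,0,0,0,0,0,0.1]]'
python3 -m creep '[[0,0,0,0,0,0,-1],[0,0,0,0,0,0,-1],[0,0,0,0,0,0,-1],[0,0,0,0,0,0,-1],[0,0,0,0,0,0,-1],[0,0,0,0,0,0,-1]]' 60
```

```text
time_s: 20.1
tool_pos: [0.5529, -0.2223, 0.0167]
eef_rot: [-0.0, 0.638, 0.77, -0.0]
wrist_force: [0.5, 0.7, -0.2]
width: 0.551
grasp_force: 0.0
time_s: 20.6
tool_pos: [0.5533, -0.2231, 0.018]
eef_rot: [0.0, 0.638, 0.77, 0.0]
wrist_force: [-1.2, 0.9, 4.1]
width: 0.305
grasp_force: 60.0
```

```bash
python3 -m creep '[[0,0,0.2,0,0,0,-1],[0,0,0.4,0,0,0,-1],[0,0,0.8,0,0,0,-1],[0,0,1,0,0,0,-1],[0,0,1,0,0,0,-1],[0,0,1,0,0,0,-1],[0,0,1,0,0,0,-1],[0,0,1,0,0,0,-1],[0,0,1,0,0,0,-1],[0,0,1,0,0,0,-1],[0,0,0.2,0,0,0,-1]]'
python3 -m creep '[[0.107,0.893,0,0,0,0.99,-1],[0.107,0.893,0,0,0,0.99,-1],[0.107,0.893,0,0,0,0.99,-1],[0.107,0.893,0,0,0,0.99,-1],[0.107,0.893,0,0,0,0.99,-1],[0.107,0.893,0,0,0,0.99,-1],[0.107,0.893,0,0.763,0.645,0,-1],[0.107,0.893,0,0.763,0.645,0,-1],[0.107,0.893,0,0.763,0.645,0,-1],[0.107,0.893,0,0.763,0.645,0,-1],[0.107,0.893,0,0.763,0.645,0,-1],[0.107,0.893,0,0.763,0.645,0,-1]]'
python3 -m creep '[[0.107,0.893,0,0,0,0,-1],[0.107,0.893,0,0,0,0,-1],[0.107,0.893,0,0,0,0,-1],[0.107,0.893,0,0,0,0,-1],[0.107,0.893,0,0,0,0,-1],[0.107,0.893,0,0,0,0,-1],[0.107,0.893,-0.6,0,0,0,-1],[0,0,-0.8,0,0,0,-1],[0,0,-0.8,0,0,0,-1],[0,0,-0.6,0,0,0,-1],[0,0,-0.5,0,0,0,-1],[0,0,0,0,0,0,-1]]'
python3 -m creep '[[0,0,0,0,0,0,-1]]'
```

```text
time_s: 21.52
tool_pos: [0.5545, -0.224, 0.2365]
eef_rot: [0.003, 0.639, 0.769, 0.001]
wrist_force: [0.3, -1.0, -4.1]
width: 0.306
grasp_force: 59.9
time_s: 22.52
tool_pos: [0.5854, 0.0455, 0.2309]
eef_rot: [-0.236, 0.406, 0.876, 0.109]
wrist_force: [-0.7, 0.7, -4.0]
width: 0.31
grasp_force: 59.9
time_s: 23.52
tool_pos: [0.6023, 0.2006, 0.1457]
eef_rot: [-0.236, 0.407, 0.876, 0.107]
wrist_force: [-0.7, 0.1, -4.8]
width: 0.309
grasp_force: 59.9
time_s: 23.6
tool_pos: [0.6035, 0.2009, 0.1489]
eef_rot: [-0.235, 0.406, 0.876, 0.109]
wrist_force: [-0.4, -0.9, -3.9]
width: 0.311
grasp_force: 59.9
```

```bash
python3 -m creep '[[-0.178,0.21,-0.476,0,0,0,-1],[-0.2,0.237,-0.537,0,0,0,-1],[-0.2,0.237,-0.537,0,0,0,-1],[-0.2,0.22,-0.53,0,0,0,-1],[0,0,0,0,0,0,-1],[0,0,0,0,0,0,-1]]'
python3 -m creep '[[-0.026,0.031,-0.07,0,0,0,-1],[-0.026,0.031,-0.07,0,0,0,-1],[0,0,0,0,0,0,-1]]'
python3 -m creep '[[-0.02,0.023,-0.052,0,0,0,-1],[0,0,0,0,0,0,-1]]'
```

```text
time_s: 24.1
tool_pos: [0.5839, 0.2247, 0.0978]
eef_rot: [-0.235, 0.405, 0.877, 0.109]
wrist_force: [0.5, -0.7, -3.2]
width: 0.305
grasp_force: 59.9
time_s: 24.35
tool_pos: [0.5837, 0.2252, 0.0947]
eef_rot: [-0.234, 0.406, 0.877, 0.109]
wrist_force: [0.2, -0.8, -2.9]
width: 0.31
grasp_force: 59.9
time_s: 24.52
tool_pos: [0.583, 0.2259, 0.093]
eef_rot: [-0.234, 0.406, 0.877, 0.109]
wrist_force: [0.5, -0.2, -3.7]
width: 0.308
grasp_force: 59.9
```

```bash
python3 -m creep '[[-0.026,0.031,-0.07,0,0,0,-1],[-0.02,0.023,-0.052,0,0,0,-1],[0,0,0,0,0,0,-1]]'
```

```text
time_s: 24.77
tool_pos: [0.5832, 0.2267, 0.0923]
eef_rot: [-0.233, 0.406, 0.877, 0.111]
wrist_force: [1.9, -1.8, 6.0]
width: 0.305
grasp_force: 59.8
```

```bash
python3 -m creep '[[0.02,-0.025,0.05,0,0,0,-1],[0.101,-0.119,-0.09,0,0,0,-1],[0.101,-0.119,-0.09,0,0,0,-1],[0.101,-0.119,-0.09,0,0,0,-1],[0.09,-0.106,-0.08,0,0,0,-1],[0.045,-0.053,-0.04,0,0,0,-1],[0.045,-0.053,-0.04,0,0,0,-1],[0,0,0,0,0,0,-1]]'
python3 -m creep '[[0.045,-0.053,-0.03,0,0,0,-1],[0.045,-0.053,-0.03,0,0,0,-1],[0,0,0,0,0,0,-1]]'
python3 -m creep '[[0.045,-0.053,-0.03,0,0,0,-1],[0.045,-0.053,-0.03,0,0,0,-1],[0,0,0,0,0,0,-1]]'
```

```text
time_s: 25.43
tool_pos: [0.5939, 0.2135, 0.0826]
eef_rot: [-0.235, 0.405, 0.876, 0.111]
wrist_force: [-0.7, 0.0, 9.1]
width: 0.305
grasp_force: 59.9
time_s: 25.68
tool_pos: [0.5961, 0.2109, 0.0807]
eef_rot: [-0.235, 0.405, 0.876, 0.11]
wrist_force: [-0.6, -0.5, 7.7]
width: 0.305
grasp_force: 59.9
time_s: 25.93
tool_pos: [0.5971, 0.2096, 0.0797]
eef_rot: [-0.237, 0.405, 0.876, 0.111]
wrist_force: [-2.5, 1.8, 8.8]
width: 0.308
grasp_force: 59.9
```

```bash
python3 -m creep '[[0.045,-0.053,-0.03,0,0,0,-1],[0.045,-0.053,-0.03,0,0,0,-1],[0,0,0,0,0,0,-1]]'
python3 -m creep '[[0.045,-0.053,-0.03,0,0,0,-1],[0.045,-0.053,-0.03,0,0,0,-1],[0,0,0,0,0,0,-1]]'
```

```text
time_s: 26.18
tool_pos: [0.5971, 0.2095, 0.0797]
eef_rot: [-0.24, 0.403, 0.876, 0.111]
wrist_force: [-8.9, 3.9, 13.4]
width: 0.308
grasp_force: 59.9
time_s: 26.43
tool_pos: [0.5971, 0.2094, 0.0797]
eef_rot: [-0.243, 0.401, 0.876, 0.112]
wrist_force: [-14.1, 6.9, 19.5]
width: 0.309
grasp_force: 59.9
```

Hard stop reached, just as with the first drift. Releasing, retracting and moving on to the third drift, which has to be turned round.

```bash
python3 -m creep '[[-0.07,0.085,0.06,0,0,0,-1],[0,0,0,0,0,0,-1],[0,0,0,0,0,0,-0.1],[0,0,0,0,0,0,0.1],[0,0,0,0,0,0,0.1],[0,0,0,0,0,0,0.1],[0,0,0,0,0,0,0.1]]'
python3 -m creep '[[0.16,-0.19,0.433,0,0,0,0.1],[0.16,-0.19,0.433,0,0,0,0.1],[0.24,-0.28,0.65,0,0,0,0.1],[0.2,-0.6,0.8,0,0,0,0.1],[0,-0.9,0.8,0,0,0,0.1],[0,-0.9,0.8,0,0,0,0.1],[0,-0.9,0.5,0,0,0,0.1],[0,-0.9,0,0,0,0,0.1],[0,-0.9,0,0,0,0,0.1],[0,-0.9,0,0,0,0,0.1],[0,-0.8,0,0,0,0,0.1]]'
python3 - <<'E'
from h import *
for n in("top","side"): cv2.imwrite(f"pics/{n}B.png",env.snapshot(n)["pixels"])
def b(im):
    k=8;x0,y0,x1,y1=214,150,262,210
    r=cv2.resize(im[y0:y1,x0:x1],None,fx=k,fy=k,interpolation=cv2.INTER_CUBIC);h=cv2.cvtColor(r,cv2.COLOR_BGR2HSV)
    n,_,st,ce=cv2.connectedComponentsWithStats(((h[...,2]>110)&(h[...,1]<90)).astype(np.uint8))
    for i in range(1,n):
        if st[i,4]>64: print((ce[i]+.5)/k-.5+[x0,y0],st[i,4]/64)
for f in("top0","topA","topB"):print(f);b(cv2.imread(f"pics/{f}.png"))
E
python3 -m creep '[[0,-0.79,0,-0.763,-0.645,0,0.1],[0,-0.79,0,-0.763,-0.645,0,0.1],[0,-0.79,0,-0.763,-0.645,0,0.1],[0,-0.79,0,-0.763,-0.645,0,0.1],[0,-0.79,0,-0.763,-0.645,0,0.1],[0,-0.79,0,-0.763,-0.645,0,0.1],[0,-0.7,0,0,0,-0.99,0.1],[0,-0.7,0,0,0,-0.99,0.1],[0,-0.5,0,0,0,-0.99,0.1],[0,0,0,0,0,-0.99,0.1],[0,0,0,0,0,-0.99,0.1],[0,0,0,0,0,-0.99,0.1]]'
python3 -m creep '[[0,0,0,0,0,0,0.1]]'
```

```text
time_s: 27.02
tool_pos: [0.6014, 0.2036, 0.0754]
eef_rot: [-0.234, 0.406, 0.877, 0.109]
wrist_force: [-0.5, 0.8, -0.3]
width: 0.531
grasp_force: 0.0
time_s: 27.93
tool_pos: [0.6207, 0.0147, 0.1877]
eef_rot: [-0.233, 0.407, 0.877, 0.109]
wrist_force: [-0.3, 0.2, -0.1]
width: 0.553
grasp_force: 0.0
top0
[249.0389 150.804 ] 33.171875
[227.2352 161.8218] 16.171875
[223.5737 165.5845] 7.640625
[239.1168 176.143 ] 2.984375
[234.565  179.0065] 7.921875
[250.3148 189.9726] 4.234375
[245.7086 192.7886] 8.40625
topA
[249.0702 150.8053] 33.5
[226.8697 161.5063] 20.875
[223.5986 165.5688] 7.734375
[239.1287 176.1658] 3.421875
[234.5796 178.9889] 7.859375
[250.9415 189.7462] 6.390625
[233.7613 200.7932] 228.046875
topB
[249.0398 150.8137] 33.4375
[226.9034 161.5813] 22.671875
[223.6151 165.6133] 7.953125
[239.6852 175.9535] 5.859375
[224.5626 185.4622] 192.4375
[250.9046 189.7466] 6.640625
[233.7498 200.7978] 228.890625
time_s: 29.03
tool_pos: [0.6208, -0.1482, 0.1874]
eef_rot: [0.0, 0.64, 0.768, 0.001]
wrist_force: [0.2, 0.4, -0.2]
width: 0.552
grasp_force: 0.0
time_s: 29.12
tool_pos: [0.6208, -0.1479, 0.1871]
eef_rot: [0.0, 0.639, 0.769, 0.001]
wrist_force: [0.2, 0.4, 0.8]
width: 0.546
grasp_force: 0.0
```

Pin 1 is out as well: its blob grew from 3.0 to 5.9 px, as pin 0's did. Picking the third drift.

```bash
python3 -m creep '[[-0.1,-0.9,-0.3,0,0,0,0.1],[-0.09,-0.9,-0.8,0,0,0,0.1],[0,-0.7,-0.8,0,0,0,0.1],[0,0,-0.8,0,0,0,0.1],[0,0,-0.8,0,0,0,0.1],[0,0,-0.8,0,0,0,0.1],[0,0,-0.8,0,0,0,0.1],[0,0,-0.7,0,0,0,0.1],[0,0,-0.5,0,0,0,0.1],[0,0,-0.3,0,0,0,0.1],[0,0,-0.22,0,0,0,0.1],[0,0,0,0,0,0,0.1]]'
python3 -m creep '[[0,0,0,0,0,0,-1],[0,0,0,0,0,0,-1],[0,0,0,0,0,0,-1],[0,0,0,0,0,0,-1],[0,0,0,0,0,0,-1],[0,0,0,0,0,0,-1]]' 60
python3 -c "
from h import *
print(env.read_state()['qpos'])"
```

```text
time_s: 30.12
tool_pos: [0.6154, -0.2106, 0.0153]
eef_rot: [-0.0, 0.638, 0.77, -0.0]
wrist_force: [-1.2, 0.9, -0.1]
width: 0.548
grasp_force: 0.0
time_s: 30.62
tool_pos: [0.6161, -0.211, 0.0164]
eef_rot: [0.001, 0.638, 0.77, 0.0]
wrist_force: [1.1, 0.6, 2.6]
width: 0.31
grasp_force: 59.9
[-0.3569  0.6075  0.8688  1.6658 -0.5089  1.1085  0.8429]
```

The null space leaves enough wrist range (q7 = 0.84) to turn the drift 150° in the air without a regrasp.

```bash
python3 -m creep '[[0,0,0.2,0,0,0,-1],[0,0,0.4,0,0,0,-1],[0,0,0.8,0,0,0,-1],[0,0,1,0,0,0,-1],[0,0,1,0,0,0,-1],[0,0,1,0,0,0,-1],[0,0,1,0,0,-1,-1],[0,0,1,0,0,-1,-1],[0,0,1,0,0,-1,-1],[0,0,1,0,0,-1,-1],[0,0,0.4,0,0,-1,-1],[0,0,0,0,0,-1,-1]]'
python3 -m creep '[[0.062,0.75,0,0,0,-1,-1],[0.062,0.75,0,0,0,-1,-1],[0.062,0.75,0,0,0,-1,-1],[0.062,0.75,0,0,0,-1,-1],[0.062,0.75,0,0,0,-1,-1],[0.062,0.75,0,0,0,-1,-1],[0.062,0.75,0,0,0,-1,-1],[0.062,0.75,0,0,0,-1,-1],[0.062,0.75,0,0,0,-1,-1],[0.062,0.75,0,0,0,-1,-1],[0.062,0.75,0,0,0,-1,-1],[0.062,0.75,0,0,0,-1,-1]]'
python3 -c "
from h import *
print(env.read_state()['qpos'])"
```

```text
time_s: 31.62
tool_pos: [0.616, -0.2118, 0.239]
eef_rot: [0.001, 0.817, 0.576, 0.001]
wrist_force: [-0.1, -0.0, -5.4]
width: 0.307
grasp_force: 59.8
time_s: 32.62
tool_pos: [0.633, 0.015, 0.2353]
eef_rot: [-0.0, 0.996, 0.09, -0.001]
wrist_force: [0.1, -0.7, -6.6]
width: 0.304
grasp_force: 59.8
[-0.9225  0.4849  1.2053  1.4694 -0.4517  1.4966 -1.1134]
```

```bash
python3 -m creep '[[0.062,0.75,0,0,0,-1,-1],[0.062,0.75,0,0,0,-1,-1],[0.062,0.75,0,0,0,-1,-1],[0.062,0.75,0,0,0,-1,-1],[0.062,0.75,0,0,0,-1,-1],[0.062,0.75,0,0,0,-1,-1]]'
python3 -c "
from h import *
print(env.read_state()['qpos'])"
python3 -m creep '[[0.062,0.75,0,0,0,-1,-1],[0.062,0.75,0,0,0,-1,-1],[0.062,0.75,0,0,0,-1,-1],[0.062,0.75,0,0,0,-1,-1],[0.062,0.75,0,0,0,-1,-1],[0.062,0.75,0,0,0,-1,-1]]'
python3 -c "
from h import *
print(env.read_state()['qpos'])"
```

```text
time_s: 33.12
tool_pos: [0.6424, 0.1275, 0.2352]
eef_rot: [0.0, 0.985, -0.171, -0.001]
wrist_force: [0.5, -0.4, -5.0]
width: 0.307
grasp_force: 59.8
[-1.0483  0.554   1.2126  1.4104 -0.5155  1.5267 -1.7798]
time_s: 33.62
tool_pos: [0.6518, 0.24, 0.2352]
eef_rot: [0.001, 0.908, -0.42, -0.001]
wrist_force: [-0.5, -0.5, -5.2]
width: 0.306
grasp_force: 59.8
[-1.1193  0.663   1.216   1.2953 -0.6149  1.5816 -2.4312]
```

```bash
python3 -m creep '[[0,0,0,0.763,0.645,0,-1],[0,0,0,0.763,0.645,0,-1],[0,0,0,0.763,0.645,0,-1]]'
python3 -c "
from h import *
print(env.read_state()['qpos'])"
python3 -m creep '[[0,0,0,0.763,0.645,0,-1],[0,0,0,0.763,0.645,0,-1],[0,0,0,0.763,0.645,0,-1],[0,0,0,0,0,0,-1]]'
python3 -c "
from h import *
s=env.read_state();q=s['eef_rot'];print(s['qpos'],R.from_quat(np.r_[q[1:],q[0]]).as_matrix())"
```

```text
time_s: 33.87
tool_pos: [0.6517, 0.2408, 0.2356]
eef_rot: [-0.055, 0.901, -0.413, -0.12]
wrist_force: [0.6, -0.4, -5.6]
width: 0.311
grasp_force: 59.8
[-0.8593  0.7006  1.0732  1.1824 -0.7888  1.7645 -2.3573]
time_s: 34.2
tool_pos: [0.6541, 0.2323, 0.2315]
eef_rot: [-0.108, 0.875, -0.409, -0.235]
wrist_force: [-1.4, -3.8, -7.5]
width: 0.309
grasp_force: 59.8
[-0.6217  0.7847  0.9459  1.0756 -0.9599  1.94   -2.3325] [[ 0.555  -0.7661 -0.324 ]
 [-0.6648 -0.6427  0.3808]
 [-0.5     0.004  -0.866 ]]
```

```bash
python3 -m creep '[[0,0,0,0,0,0,-1],[0,0,-0.5,0,0,0,-1],[0,0,-0.8,0,0,0,-1],[0,0,-0.8,0,0,0,-1],[0,0,-0.7,0,0,0,-1],[0,0,-0.5,0,0,0,-1],[0,0,0,0,0,0,-1],[0,0,0,0,0,0,-1]]'
python3 -c "
from h import *
print(env.read_state()['qpos'])"
```

```text
time_s: 34.87
tool_pos: [0.6519, 0.2403, 0.1528]
eef_rot: [-0.109, 0.878, -0.403, -0.235]
wrist_force: [0.1, -0.8, -4.3]
width: 0.303
grasp_force: 59.8
[-0.6551  0.8282  0.9304  1.184  -0.9678  1.8286 -2.2538]
```

```bash
python3 -m creep '[[-0.109,0.327,-0.554,0,0,0,-1],[-0.207,0.244,-0.554,0,0,0,-1],[-0.207,0.244,-0.554,0,0,0,-1],[-0.2,0.235,-0.53,0,0,0,-1],[0,0,0,0,0,0,-1],[0,0,0,0,0,0,-1]]'
python3 -m creep '[[-0.026,0.031,-0.07,0,0,0,-1],[-0.026,0.031,-0.07,0,0,0,-1],[0,0,0,0,0,0,-1]]'
```

```text
time_s: 35.37
tool_pos: [0.6341, 0.2666, 0.0984]
eef_rot: [-0.11, 0.878, -0.403, -0.235]
wrist_force: [-0.1, 0.4, -4.4]
width: 0.308
grasp_force: 59.8
time_s: 35.62
tool_pos: [0.6339, 0.2665, 0.0955]
eef_rot: [-0.11, 0.878, -0.404, -0.234]
wrist_force: [-0.1, -0.1, -6.4]
width: 0.307
grasp_force: 59.8
```

```bash
python3 -m creep '[[-0.026,0.031,-0.07,0,0,0,-1],[-0.02,0.023,-0.052,0,0,0,-1],[0,0,0,0,0,0,-1]]'
python3 -m creep '[[-0.026,0.031,-0.07,0,0,0,-1],[-0.02,0.023,-0.052,0,0,0,-1],[0,0,0,0,0,0,-1]]'
```

```text
time_s: 35.87
tool_pos: [0.6322, 0.268, 0.0918]
eef_rot: [-0.11, 0.878, -0.404, -0.234]
wrist_force: [0.2, -0.2, -4.0]
width: 0.306
grasp_force: 59.8
time_s: 36.12
tool_pos: [0.6322, 0.2685, 0.091]
eef_rot: [-0.11, 0.878, -0.404, -0.233]
wrist_force: [1.7, -3.6, 3.4]
width: 0.309
grasp_force: 59.8
```

Contact where expected. Pushing downhill.

```bash
python3 -m creep '[[0.02,-0.025,0.04,0,0,0,-1],[0.101,-0.119,-0.09,0,0,0,-1],[0.101,-0.119,-0.09,0,0,0,-1],[0.101,-0.119,-0.09,0,0,0,-1],[0.09,-0.106,-0.08,0,0,0,-1],[0.045,-0.053,-0.04,0,0,0,-1],[0,0,0,0,0,0,-1]]'
python3 -m creep '[[0.045,-0.053,-0.03,0,0,0,-1],[0.045,-0.053,-0.03,0,0,0,-1],[0,0,0,0,0,0,-1]]'
python3 -m creep '[[0.045,-0.053,-0.03,0,0,0,-1],[0.045,-0.053,-0.03,0,0,0,-1],[0,0,0,0,0,0,-1]]'
python3 -m creep '[[0.045,-0.053,-0.03,0,0,0,-1],[0.045,-0.053,-0.03,0,0,0,-1],[0,0,0,0,0,0,-1]]'
```

```text
time_s: 36.7
tool_pos: [0.6418, 0.2567, 0.0823]
eef_rot: [-0.111, 0.877, -0.403, -0.236]
wrist_force: [-2.5, -2.1, 7.7]
width: 0.309
grasp_force: 59.9
time_s: 36.95
tool_pos: [0.6438, 0.2542, 0.0806]
eef_rot: [-0.11, 0.877, -0.403, -0.236]
wrist_force: [-2.5, -1.4, 6.0]
width: 0.313
grasp_force: 59.9
time_s: 37.2
tool_pos: [0.6459, 0.2515, 0.0787]
eef_rot: [-0.11, 0.877, -0.403, -0.236]
wrist_force: [-2.7, -1.1, 5.2]
width: 0.308
grasp_force: 59.8
time_s: 37.45
tool_pos: [0.6463, 0.251, 0.0783]
eef_rot: [-0.111, 0.877, -0.402, -0.239]
wrist_force: [-7.0, 0.8, 9.6]
width: 0.309
grasp_force: 59.9
```

```bash
python3 -m creep '[[0.045,-0.053,-0.03,0,0,0,-1],[0.045,-0.053,-0.03,0,0,0,-1],[0,0,0,0,0,0,-1]]'
python3 -m creep '[[-0.06,0.075,0.05,0,0,0,-1],[0,0,0,0,0,0,-1],[0,0,0,0,0,0,-0.1],[0,0,0,0,0,0,0.1],[0,0,0,0,0,0,0.1],[0,0,0,0,0,0,0.1],[0,0,0,0,0,0,0.1]]'
python3 -m creep '[[0.16,-0.19,0.433,0,0,0,0.1],[0.16,-0.19,0.433,0,0,0,0.1],[0.24,-0.28,0.65,0,0,0,0.1],[0.2,-0.6,0.8,0,0,0,0.1],[0,-0.9,0.8,0,0,0,0.1],[0,-0.9,0.8,0,0,0,0.1],[0,-0.9,0.5,0,0,0,0.1],[0,-0.9,0,0,0,0,0.1],[0,-0.9,0,0,0,0,0.1],[0,-0.9,0,0,0,0,0.1],[0,-0.8,0,0,0,0,0.1],[0,0,0,0,0,0,0.1]]'
python3 - <<'E'
from h import *
T=env.snapshot("top")["pixels"];S=env.snapshot("side")["pixels"]
print(env.read_state()["qpos"])
cv2.imwrite("pics/fin.png",np.hstack([cv2.resize(T[145:215,205:275],(400,400),interpolation=cv2.INTER_CUBIC),cv2.resize(S[150:310,180:340],(400,400),interpolation=cv2.INTER_CUBIC)]))
E
```

```text
time_s: 37.7
tool_pos: [0.6463, 0.2509, 0.0783]
eef_rot: [-0.111, 0.877, -0.4, -0.242]
wrist_force: [-12.0, 3.7, 13.9]
width: 0.308
grasp_force: 59.9
time_s: 38.28
tool_pos: [0.6501, 0.2474, 0.075]
eef_rot: [-0.11, 0.878, -0.403, -0.234]
wrist_force: [-0.8, 0.6, -0.3]
width: 0.535
grasp_force: 0.0
time_s: 39.28
tool_pos: [0.6692, 0.0534, 0.1868]
eef_rot: [-0.109, 0.876, -0.408, -0.232]
wrist_force: [0.4, -1.3, 0.4]
width: 0.55
grasp_force: 0.0
[-0.3966  0.8473  0.9533  1.0832 -0.9024  1.9621 -2.0645]
```

View pics/fin.png

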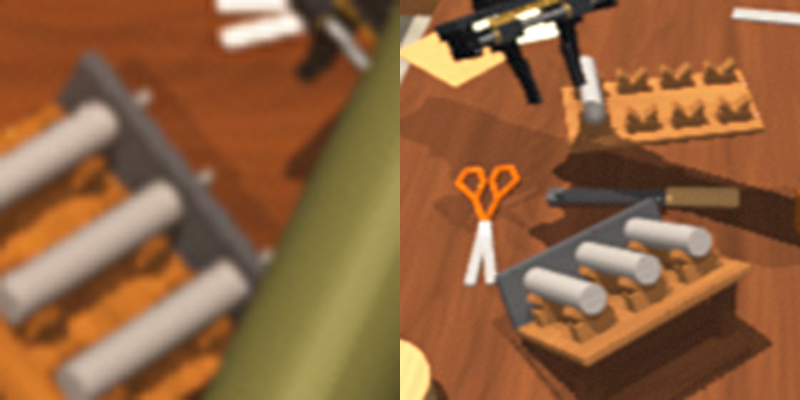

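The final crops show all three drifts with square ends uphill and in line. All three pins are out behind the stop, at (143,97), (207,178) and (266,256). The gripper is open and clear, and the bystanders in view (scissors and file) look untouched.

```bash
python3 -c "
from station import env
print(env.sign_off())"
```

```text
the job is handed in; nothing more can be done
None
```

I handed the job in at about 39 s: the three drifts are in the rack's grooves, chamfered end downhill and pushed to a hard stop, with all three indicator pins showing behind it, and the gripper is open and clear (the first grasp slipped but moved nothing).

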